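# Find the heavier piston by hand and show it to the camera

### The arm

A 6-joint arm with a two-finger parallel gripper is mounted at the origin on a cart in front of the work surface, level with it; the furniture and walls round the work are solid. World frame = base frame: x ahead of the robot, y to its left, z up, the work surface at z = 0. Lengths are in mm, angles in rad, forces in N, time in s.
With the tool pointing down it reaches from about 275 to 750 mm from the base axis. Payload 10.2 kg.
Tool frame: the origin (TCP) lies midway between the tips of the shut fingers; the grasp point (between the pads) lies 19 mm behind it; z points along the fingers, y is the line along which they close (so a half turn about z gives the same grasp; the last joint's range is limited). The gripper opens to 85 mm and grips with 20 to 120 N. Pads are 22 mm wide; open, the fingers measure 114 mm over their backs; the gripper's body (76 mm by 85 mm) begins 54 mm behind the grasp point. The pads swing forward as they close: fully open they stand 13 mm farther back than shut.
Start: joints at [0.946, 0.313, 1.498, -0, 1.331, -0.223], TCP at [205.327, 483.189, 197.194] pointing down, gripper open.
Joint ranges: [-2.94, 2.94], [-0.97, 2.17], [0.19, 2.56], [-1.23, 4.37], [0.02, 3.11], [-2.88, 2.88]. Speed limits (rad/s): [2.39, 2.39, 3.01, 3.14, 3.14, 3.14].

### API

Orientations are given as a unit quaternion [w, x, y, z].
In Python, from rig import sense, capture, finish_job, find_in, place_of gives the robot as it stands. The module is installed in compiled form; this text tells all that it offers.
- The arm moves only by the shell command python3 -m jog 'ROWS' [FORCE]. ROWS is JSON, a list of rows, each an object of numbers: "tx", "ty", "tz": the shift along the tool's x, y, z in mm; "ax", "ay", "az": the turn, a rotation vector about the tool's x, y, z in rad; "jaw": the closure, from -1 (fully open) to 1 (shut), so that 0 is half open. In form: [{"tx": .., "ty": .., "tz": .., "ax": .., "ay": .., "az": .., "jaw": ..}, ...]. A call has 1 to 5 rows; each row shifts and turns the commanded pose from where the row before left it, along the tool's axes as they then stand; what a row does not reach is not made up. A row lasts 1/8 s, in which the tool goes at most 62.5 mm and 10.7 degrees, less where a joint would pass 70% of its speed; a pose out of reach is approached as far as the arm can. A call with a gripper value outside its range is refused whole. The fingers move at their own pace and stop on an object; FORCE is the grip in N (left out, the last holds). Time passes only in rows, so rows that do not move let the fingers close. It gives the time, the measured TCP pose, the force, the opening and the grip force at its end, in the units of the state.
- sense(): the state, without advancing time (a new reading comes with each control period).
- capture(name): name is "scene" or "top" or "wrist"; returns a dict with "color" (420x560x3 uint8, red, green, blue), "depth" (420x560 float32, mm along the optical axis (not along the pixel's ray), 0 where there is no reading), "fx", "fy", "cx", "cy" (pixels), "camera_from_world" (4x4, takes a point from world to camera coordinates); the wrist camera has in their place "mount" (4x4, takes a point from camera to tool coordinates, whose origin is the TCP and whose axes are the flange's). Camera axes: x right, y up, looking along -z (the intrinsics and any distortion apply to the point x, -y, -z); pixel columns grow to the right and rows downward; lengths in mm; the calibration is good to about 2 mm. A picture is of the moment at which its call begins: read the wrist's pose just before it.
- finish_job(): hands the job in; it is judged then, once.
Trained networks look in the newest picture that a camera, given by its name, has taken for a name from the list of things; names that differ only in an ending like _2 or _b are one class to them, and where a whole thing is asked for, a point or a joint stands for the part that bears it (a point fixed in the world has none). Each returns a list of dicts, best first, with "conf" (0 to 1); they miss things now and then, are a little off and sometimes report something else, mostly with a low value. They report only what shows in the picture. A call takes as long as a camera call.
- find_in(query, camera): "centre" ([column, row] in pixels, amid what is visible of it).
- place_of(query, camera): "centre" ([column, row] in pixels: a listed point, or the origin of a listed thing).
The state is a dict: "time_s": time; "joints": joint angles; "dq": joint speeds; "tau": joint torques, N m; "eef_pos": TCP position; "ee_rot": TCP orientation; "force": force on the tool from outside, world axes, zero at the start; "wrist_torque": the same for the moment, N m; "grip_width": opening from 0.0 (shut) to 1.0 (fully open); "grip_force": force on a finger pad.
Only numpy, scipy, OpenCV 4.12 (cv2) and the standard library are available. Lean on these libraries where they do the work, as an engineer would, in place of code of your own. Each camera call takes 0.05 s, during which the arm holds its last target. There are 200 camera calls.

### The job

The two pistons on the blow-off fixture look alike but one is a heavier forged replacement. First turn the dial a quarter turn counter-clockwise until it clicks into its next position, so that the second piston comes out from under the guard, and only then lift each piston in turn to feel which is heavier, setting one back fully down in a front nest before you take the other. Finish while holding the heavier piston upright in the air at the inspection camera's focus, centred on the lens 10 cm in front of it; keep holding it there, leave the lighter one standing in its front nest, and disturb nothing else on the bench.

Things in the scene. Friction and masses are not known exactly. Their poses are not given: they have to be found in the camera images.
- index_base: Fixed green base of the hand-indexed blow-off fixture. Origin on the bench top, on the dial's vertical axis. -x is its open front (towards the robot within 0.35 rad), +x its rear, +y its left, z up. A green sheet guard with clear top (126 mm high) covers the rear half of the dial, from x = 19 to 122 mm and 119 mm to either side; its front is open.
- dial (a joint): Angle of the aluminium dial (216 mm across, top face at z = 46 mm), growing counter-clockwise from above. Starts at 0. A spring-loaded roller clicks it in every quarter turn (0, then 1.571) and draws it on by itself to the nearer click. About 3 N at a knob passes the middle. Nests at 72 mm radius, 90 degrees apart, midway between four upright knobs at 98 mm radius.
- index_knob (a point): The upright black knob at the fixture's front while the dial is at 0 (at its right, -y, once indexed), to turn the dial by: round, 18 mm across, from z = 58 to 85 mm, on a 10 mm stem. The point is on its axis at z = 72 mm and moves with the dial. The other three knobs are alike.
- detent_block (a point): Top centre of the fixed dark block of the detent, just outside the dial's rim at the front right: 30 x 24 mm, 38 mm high, with a red-knobbed spring plunger that reaches 25 mm farther out; it need not be touched.
- nest_1 (a point): Centre of the floor (z = 46 mm) of a nest on the dial: a black ring cup, 59 mm inner and 67 mm outer diameter, 9 mm high, in which a piston stands with 2.5 mm play all round. At dial 0 it is at the front left and open; after indexing at the front right. It moves with the dial.
- nest_2 (a point): Like nest_1: at dial 0 it is at the rear left under the guard; after indexing at the front left and open. The other two nests are empty.
- piston_1: Aluminium engine piston with three rings, 54 mm diameter, 56 mm high, standing crown up in one of the two nests. Origin at the centre of its underside, z up through the crown. The two pistons look the same and weigh 0.2 to 0.55 kg; one is at least 0.1 kg heavier, which can be told only by lifting.
- piston_2: The other piston, the same in size and looks. Origin at the centre of its underside, z up.
- piston_1_mid (a point): Middle of piston_1, on its axis 28 mm above its underside.
- piston_2_mid (a point): Middle of piston_2, on its axis 28 mm above its underside.
- camera_stand: Fixed inspection camera on a round-footed post, at the left of the bench: foot 90 mm across, grey camera body and black lens with a white ring light, 180 mm high overall. Origin at the centre of the foot on the bench; it looks along its own -x axis (to the robot's right, -y, within 0.35 rad), level.
- lens (a point): Centre of the lens's front glass, 160 mm above the bench. Axes as the camera stand's.
- focus (a point): The camera's point of sharp focus: on the lens's axis, 100 mm straight in front of the lens, 160 mm above the bench. Axes as the camera stand's.
- collet_tin: Bystander, loose, not to be disturbed: dark green pressed-steel tin, shut, 105 x 144 x 45 mm. Origin at the centre of its underside.
- tape_roll: Bystander, loose, not to be disturbed: beige masking tape roll lying flat, 105 mm across, 24 mm high. Origin at the centre of its underside.
- tin: Bystander, loose, not to be disturbed: round blue and white tin, 64 mm across, 60 mm high. Origin at the centre of its underside.
- caliper: Bystander, loose, not to be disturbed: steel vernier caliper lying flat, 62 x 194 x 8 mm. Origin at the centre of its underside.
- spark_plug_1: Bystander, loose, not to be disturbed: used spark plug lying down, 24 x 70 x 20 mm. Origin at the centre of its underside.
- spark_plug_2: Bystander, loose, not to be disturbed: used spark plug lying down, 24 x 70 x 20 mm. Origin at the centre of its underside.
- screwdriver: Bystander, loose, not to be disturbed: screwdriver with yellow handle lying down, 29 x 166 x 28 mm. Origin at the centre of its underside.

How it is judged:
By the outcome, as a careful person would: the job done as asked, in the order asked, and still so for the second after the job is handed in, while the arm keeps its last pose, push and grip.
It also fails if it takes over 72 s, if anything falls off the work surface, if the arm or the gripper's body presses on something with over 40 N, if the wrist force passes 120 N, or if a joint passes its speed limit or range.

## Working session

There is one attempt and no reset: what is moved stays moved. The work goes in short steps, Python scripts to look and compute and a shell command to move; the robot and the scene stay as the last step left them, time stands still between calls to the robot, and variables do not carry over. Pictures are saved under pics/ and viewed, at most 12 in all, crops included, and the job is handed in when it is done.

```bash
mkdir -p pics; cat > h.py <<'E'
import numpy as np, cv2
from rig import *
from scipy.spatial.transform import Rotation as R
def cap(n):
    s=sense(); c=capture(n); c['s']=s
    if 'camera_from_world' in c: c['wfc']=np.linalg.inv(np.array(c['camera_from_world']))
    else:
        T=np.eye(4); q=s['ee_rot']; T[:3,:3]=R.from_quat([q[1],q[2],q[3],q[0]]).as_matrix(); T[:3,3]=s['eef_pos']
        c['wfc']=T@np.array(c['mount'])
    return c
def ray(c,p):
    d=np.array([(p[0]-c['cx'])/c['fx'],-(p[1]-c['cy'])/c['fy'],-1])
    return c['wfc'][:3,3], c['wfc'][:3,:3]@d
def atz(c,p,z):
    o,d=ray(c,p); return o+d*(z-o[2])/d[2]
def atd(c,p):
    o,d=ray(c,p); u,v=int(round(p[0])),int(round(p[1])); return o+d*c['depth'][v,u]
def proj(c,P):
    q=np.linalg.inv(c['wfc'])@np.append(P,1); return [c['cx']-c['fx']*q[0]/q[2], c['cy']+c['fy']*q[1]/q[2]]
def save(c,n): cv2.imwrite('pics/'+n,cv2.cvtColor(np.array(c['color']),cv2.COLOR_RGB2BGR))
E
python3 - <<'E'
from h import *
np.set_printoptions(precision=1,suppress=True)
s=sense(); print(s)
Z=dict(index_base=0,index_knob=72,detent_block=38,nest_1=46,piston_1=46,piston_1_mid=74,camera_stand=0,lens=160,collet_tin=0,tape_roll=0,tin=0,caliper=0,spark_plug_1=0,screwdriver=0)
for n in ['top','scene']:
    c=cap(n); save(c,n+'0.png'); print(n,c['wfc'][:3,3],c['fx'],[k for k in c])
    for k,z in Z.items():
        for r in place_of(k,n)[:4]:
            if r['conf']>.3: print(k,round(r['conf'],2),np.round(r['centre']),atz(c,r['centre'],z))
E
```

```text
{'time_s': 0.0, 'joints': array([ 0.9,  0.3,  1.5,  0. ,  1.3, -0.2]), 'dq': array([ 0., -0., -0.,  0., -0., -0.]), 'tau': array([ -0. , -41.2, -26. ,  -0. ,   0. ,   0. ]), 'eef_pos': array([205.1, 482.9, 196.6]), 'ee_rot': array([-0. ,  0.2,  1. , -0. ]), 'force': array([-0.2, -0.1, -1.2]), 'wrist_torque': array([-0.,  0.,  0.]), 'grip_force': 0.0, 'grip_width': 1.0033660587523112}
top [-773.4 -405.5 1821.5] 532.8798580799231 ['color', 'depth', 'fx', 'fy', 'cx', 'cy', 'camera_from_world', 's', 'wfc']
scene [-375.7 -495.6  815.6] 402.12990102772574 ['color', 'depth', 'fx', 'fy', 'cx', 'cy', 'camera_from_world', 's', 'wfc']
index_knob 0.65 [324. 240.] [426.5 -74.2  72. ]
detent_block 0.69 [358. 259.] [ 439.5 -176.8   38. ]
nest_1 0.63 [328. 215.] [571.5  -7.2  46. ]
nest_1 0.56 [318. 236.] [460.3 -33.8  46. ]
piston_1 0.81 [316. 232.] [475.3 -18.1  46. ]
piston_1_mid 0.87 [316. 226.] [470.8 -20.8  74. ]
camera_stand 0.6 [225. 202.] [505.9 381.1   0. ]
lens 0.59 [177. 209.] [232.5 301.5 160. ]
collet_tin 0.83 [176. 208.] [384.6 504.4   0. ]
tape_roll 0.76 [198. 180.] [567.5 571.6   0. ]
tin 0.74 [297. 210.] [598.5 127.9   0. ]
tin 0.62 [178. 206.] [396.1 508.7   0. ]
caliper 0.74 [271. 240.] [417.4 111.9   0. ]
caliper 0.58 [317. 237.] [505.9  -6.9   0. ]
caliper 0.56 [221. 228.] [376.5 287.    0. ]
spark_plug_1 0.72 [410. 326.] [ 323.9 -374.9    0. ]
spark_plug_1 0.59 [272. 238.] [427.2 112.5   0. ]
spark_plug_1 0.46 [249. 223.] [449.2 226.5   0. ]
screwdriver 0.95 [408. 326.] [ 323.8 -371.4    0. ]
```

View pics/top0.png

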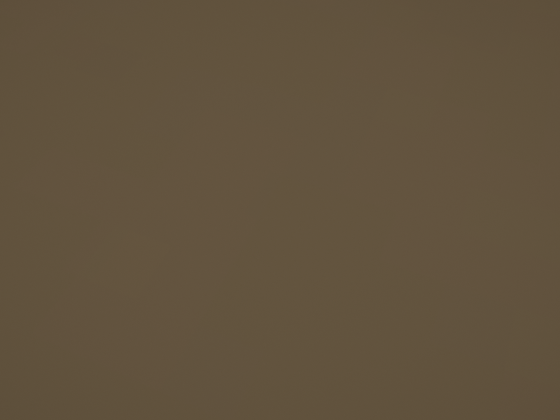

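View pics/scene0.png

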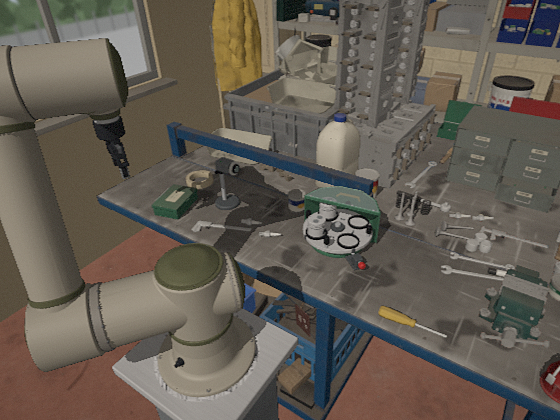

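The top camera shows only blank brown (useless). The scene camera shows the fixture at about (340,225), the camera stand at (228,190), calipers at (222,228), plugs at (251,221) and (270,234), and the screwdriver at (400,318). I'll look from the wrist next.

```bash
cat >> h.py <<'E'
def Rt():
    q=sense()['ee_rot']; return R.from_quat([q[1],q[2],q[3],q[0]]).as_matrix()
def go(P,yaw=None):
    "tool-frame shift to world TCP P (tool kept); yaw: desired world angle of tool y axis (mod pi), tool down"
    s=sense(); M=Rt(); P=np.array(P,float); print('at',np.round(s['eef_pos'],1),'t',round(s['time_s'],2),'ydir',round(float(np.degrees(np.arctan2(M[1,1],M[0,1]))),1),'tilt',np.round(M[:,2],3))
    print('shift tool',np.round(M.T@(P-s['eef_pos']),1))
    if yaw is not None:
        a=np.arctan2(M[1,1],M[0,1]); d=(yaw-a+np.pi/2)%np.pi-np.pi/2
        Rz=R.from_euler('z',d).as_matrix()@M
        print('az',round(float(-d),3),'q6',round(float(s['joints'][5]),2),'shift after turn',np.round(Rz.T@(P-s['eef_pos']),1))
E
python3 - <<'E'
from h import *
np.set_printoptions(precision=2,suppress=True)
c=cap('wrist'); print(c['mount'],c['fx'],c['cx'],c['cy']); print(Rt())
go([360,-60,330])
E
```

```text
[[   0.      0.95    0.32   82.42]
 [   1.     -0.      0.     -1.23]
 [   0.      0.32   -0.95 -177.26]
 [   0.      0.      0.      1.  ]] 334.946900465693 281.8548994739667 210.87944389855917
[[-0.92  0.39 -0.  ]
 [ 0.39  0.92  0.  ]
 [ 0.    0.   -1.  ]]
at [205.3 483.2 197.2] t 1.55 ydir 67.0 tilt [-0.  0. -1.]
shift tool [-354.8 -439.4 -132.8]
```

```bash
python3 -m jog '[{"tz":-60},{"tz":-60},{"tx":-35,"ty":-44},{"tx":-35,"ty":-44},{"tx":-35,"ty":-44}]'; python3 -m jog '[{"tx":-35,"ty":-44},{"tx":-35,"ty":-44},{"tx":-35,"ty":-44},{"tx":-35,"ty":-44},{"tx":-35,"ty":-44}]'; python3 -m jog '[{"tx":-35,"ty":-44},{"tx":-35,"ty":-44},{"az":-0.18},{"az":-0.18},{}]'
python3 - <<'E'
from h import *
np.set_printoptions(precision=1,suppress=True)
Z=dict(index_base=0,index_knob=72,detent_block=38,nest_1=46,piston_1=46,piston_1_mid=74)
c=cap('wrist'); save(c,'w1.png'); print(c['s']['eef_pos'])
for k,z in Z.items():
    for r in place_of(k,'wrist')[:4]:
        if r['conf']>.3: print(k,round(r['conf'],2),np.round(r['centre']),atz(c,r['centre'],z),'d',atd(c,r['centre']))
E
```

```text
[205.3 483.2 197.2]schema error: expected keys tx, ty, tz, ax, ay, az, jaw
schema error: expected keys tx, ty, tz, ax, ay, az, jaw
schema error: expected keys tx, ty, tz, ax, ay, az, jaw
```

View pics/w1.png

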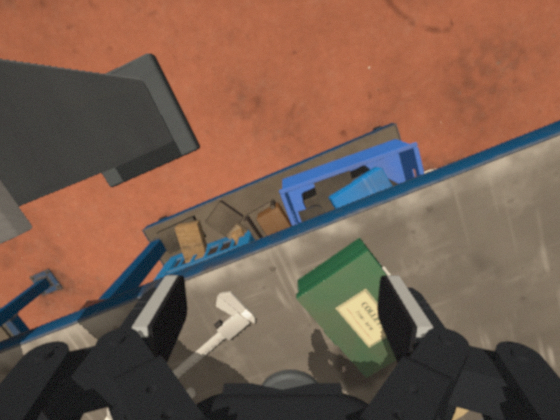

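The picture shows the robot cart upper left, the collet tin at (345,305), and the caliper at (235,320). The rows need all seven keys.

```bash
python3 -m jog '[{"tx":0,"ty":0,"tz":-60,"ax":0,"ay":0,"az":0,"jaw":-1},{"tx":0,"ty":0,"tz":-60,"ax":0,"ay":0,"az":0,"jaw":-1},{"tx":-42,"ty":-40,"tz":0,"ax":0,"ay":0,"az":0,"jaw":-1},{"tx":-42,"ty":-40,"tz":0,"ax":0,"ay":0,"az":0,"jaw":-1},{"tx":-42,"ty":-40,"tz":0,"ax":0,"ay":0,"az":0,"jaw":-1}]'; python3 -m jog '[{"tx":-42,"ty":-40,"tz":0,"ax":0,"ay":0,"az":0,"jaw":-1},{"tx":-42,"ty":-40,"tz":0,"ax":0,"ay":0,"az":0,"jaw":-1},{"tx":-42,"ty":-40,"tz":0,"ax":0,"ay":0,"az":0,"jaw":-1},{"tx":-42,"ty":-40,"tz":0,"ax":0,"ay":0,"az":0,"jaw":-1},{"tx":-42,"ty":-40,"tz":0,"ax":0,"ay":0,"az":0,"jaw":-1}]'; python3 -m jog '[{"tx":-42,"ty":-40,"tz":0,"ax":0,"ay":0,"az":0,"jaw":-1},{"tx":-42,"ty":-40,"tz":0,"ax":0,"ay":0,"az":0,"jaw":-1},{"tx":0,"ty":0,"tz":0,"ax":0,"ay":0,"az":-0.18,"jaw":-1},{"tx":0,"ty":0,"tz":0,"ax":0,"ay":0,"az":-0.18,"jaw":-1},{"tx":0,"ty":0,"tz":0,"ax":0,"ay":0,"az":0,"jaw":-1}]'
cat > look.py <<'E'
import sys
from h import *
np.set_printoptions(precision=1,suppress=True)
Z=dict(index_base=0,index_knob=72,detent_block=38,nest_1=46,piston_1=46,piston_1_mid=74)
c=cap('wrist'); save(c,sys.argv[1]); print(c['s']['eef_pos'],c['s']['time_s'])
for k,z in Z.items():
    for r in place_of(k,'wrist')[:4]:
        if r['conf']>.3: print(k,round(r['conf'],2),np.round(r['centre']),atz(c,r['centre'],z),'d',atd(c,r['centre']))
E
python3 look.py w2.png
```

```text
time_s: 2.52
eef_pos: [274.7, 321.9, 317.3]
ee_rot: [0.0, 0.199, 0.98, 0.0]
force: [1.1, 0.6, 0.3]
grip_width: 1.0
grip_force: 0.0
time_s: 3.15
eef_pos: [389.8, 55.4, 317.4]
ee_rot: [0.0, 0.2, 0.98, 0.0]
force: [1.0, 0.7, 0.2]
grip_width: 1.005
grip_force: 0.0
time_s: 3.78
eef_pos: [435.4, -49.3, 317.2]
ee_rot: [0.0, 0.022, 1.0, 0.0]
force: [0.4, -0.1, 0.9]
grip_width: 1.0
grip_force: 0.0
[435.4 -49.3 317.2] 3.775
index_base 0.82 [276. 218.] [529.2 -64.7   0. ] d [510.  -62.7  53.9]
index_knob 0.79 [260. 166.] [431.7 -77.9  72. ] d [429.5 -77.   84. ]
detent_block 0.61 [196. 176.] [ 448.5 -171.1   38. ] d [ 448.6 -171.2   37.7]
nest_1 0.82 [316. 251.] [567.1  -5.9  46. ] d [544.  -10.2  94.3]
nest_1 0.37 [397. 146.] [418.5 102.1  46. ] d [425.3 117.4  -0.1]
piston_1 0.9 [301. 191.] [474.8 -25.8  46. ] d [459.2 -28.5 103.1]
piston_1 0.87 [316. 254.] [572.1  -6.9  46. ] d [545.  -11.8 101.4]
piston_1_mid 0.6 [304. 196.] [473.6 -23.   74. ] d [465.7 -24.5 101.4]
```

View pics/w2.png

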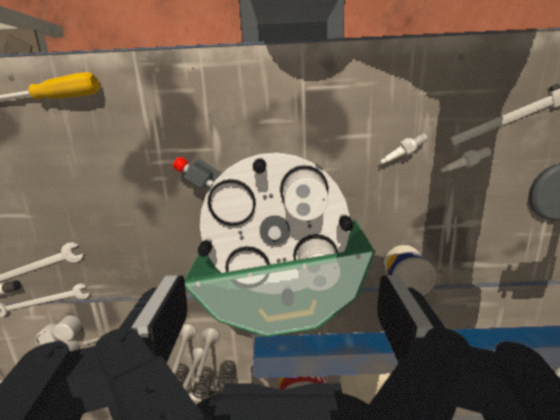

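The picture shows the dial centre at about (275,231). Knobs are at (260,165), (346,223) and (205,247), the front-left piston at (305,195), and the second piston under the guard at (318,258). The detent block is at (200,176), with the tin at (410,270).

```bash
python3 - <<'E'
from h import *
from scipy.optimize import least_squares
np.set_printoptions(precision=1,suppress=True)
c=cap('wrist')
g=np.array(c['color']).max(2); 
obs=[]
for nm,p,ang in [('kf',(260,164),np.pi),('kl',(346,222),np.pi/2),('kr',(205,247),-np.pi/2)]:
    m=np.zeros_like(g); m[p[1]-9:p[1]+10,p[0]-9:p[0]+10]=1
    hi=[(u,v) for v in range(p[1]-10,p[1]+11) for u in range(p[0]-10,p[0]+11) if abs(atd(c,(u,v))[2]-85)<4]
    print(nm,len(hi)); q=np.mean(hi,0) if len(hi)>5 else p
    P=atz(c,q,85); print(q,P); obs.append((P[:2],98,ang))
# piston crown by depth: points with z in 98..106 in area
pts=[];
for v in range(165,225):
    for u in range(275,335):
        P=atd(c,(u,v))
        if 97<P[2]<107: pts.append(P)
pts=np.array(pts); (x,y),r=cv2.minEnclosingCircle(pts[:,:2].astype(np.float32)); print('p1',len(pts),pts.mean(0),x,y,r)
obs.append((pts.mean(0)[:2],72,3*np.pi/4))
def f(p): return np.concatenate([p[:2]+r*np.array([np.cos(p[2]+a),np.sin(p[2]+a)])-o for o,r,a in obs])
s=least_squares(f,[530,-65,.15]); print(s.x, f(s.x), 'phi',s.x[2].round(4))
E
```

```text
kf 134
[258.1 166.3] [430.2 -79.8  85. ]
kl 110
[346.4 225.1] [512.4  30.6  85. ]
kr 107
[202.3 250.2] [ 540.6 -161.9   85. ]
p1 1481 [468.9 -23.4 102.2] 469.8775634765625 -23.072553634643555 27.013980865478516
[526.7 -65.8   0.1] [-0.5 -0.2  0.   0.6  0.4 -0.9  0.   0.5] phi 0.1459
```

```bash
python3 -m jog '[{"tx":0,"ty":0,"tz":0,"ax":0,"ay":0,"az":0.18,"jaw":1},{"tx":0,"ty":0,"tz":0,"ax":0,"ay":0,"az":0.18,"jaw":1},{"tx":0,"ty":0,"tz":0,"ax":0,"ay":0,"az":0.18,"jaw":1},{"tx":0,"ty":0,"tz":0,"ax":0,"ay":0,"az":0.18,"jaw":1},{"tx":0,"ty":0,"tz":0,"ax":0,"ay":0,"az":0.18,"jaw":1}]'; python3 -m jog '[{"tx":0,"ty":0,"tz":0,"ax":0,"ay":0,"az":0.18,"jaw":1},{"tx":0,"ty":0,"tz":0,"ax":0,"ay":0,"az":0.18,"jaw":1},{"tx":0,"ty":0,"tz":0,"ax":0,"ay":0,"az":0.12,"jaw":1},{"tx":0,"ty":0,"tz":0,"ax":0,"ay":0,"az":0,"jaw":1},{"tx":0,"ty":0,"tz":0,"ax":0,"ay":0,"az":0,"jaw":1}]'
python3 -c "
from h import *
go([422,-55,66],.146)"
```

```text
time_s: 4.8
eef_pos: [435.4, -49.2, 317.2]
ee_rot: [-0.0, 0.457, 0.89, -0.0]
force: [0.1, 0.5, 0.9]
grip_width: -0.002
grip_force: 0.0
time_s: 5.42
eef_pos: [435.4, -49.2, 317.2]
ee_rot: [-0.0, 0.652, 0.758, -0.0]
force: [0.6, -0.1, -0.5]
grip_width: -0.001
grip_force: 0.0
at [435.4 -49.2 317.2] t 5.42 ydir 8.7 tilt [-0. -0. -1.]
shift tool [ -3.7 -14.1 251.2]
az 0.005 q6 -0.53 shift after turn [ -3.8 -14.1 251.2]
```

```bash
python3 -m jog '[{"tx":-4,"ty":-14,"tz":50,"ax":0,"ay":0,"az":0,"jaw":1},{"tx":0,"ty":0,"tz":60,"ax":0,"ay":0,"az":0,"jaw":1},{"tx":0,"ty":0,"tz":60,"ax":0,"ay":0,"az":0,"jaw":1},{"tx":0,"ty":0,"tz":50,"ax":0,"ay":0,"az":0,"jaw":1},{"tx":0,"ty":0,"tz":31,"ax":0,"ay":0,"az":0,"jaw":1}]'; python3 -m jog '[{"tx":0,"ty":0,"tz":0,"ax":0,"ay":0,"az":0,"jaw":1}]'
python3 -c "
from h import *
go([422,-55,66],.146)
p=np.array([24.,-102])
d=.1;c,s=np.cos(d),np.sin(d);print(np.array([[c,s],[-s,c]])@p-p)"
```

```text
time_s: 6.05
eef_pos: [421.3, -54.9, 64.2]
ee_rot: [-0.001, 0.652, 0.758, -0.0]
force: [0.5, 0.7, 0.2]
grip_width: -0.001
grip_force: 0.0
time_s: 6.18
eef_pos: [421.1, -54.8, 65.0]
ee_rot: [-0.002, 0.652, 0.758, -0.001]
force: [-0.0, -0.7, 0.5]
grip_width: -0.001
grip_force: 0.0
at [421.1 -54.8  65. ] t 6.17 ydir 8.6 tilt [-0.004  0.002 -1.   ]
shift tool [-0.3  0.8 -1. ]
az 0.004 q6 -0.56 shift after turn [-0.3  0.8 -1. ]
[-10.30290853  -1.88642686]
```

```bash
for i in 1; do python3 -m jog '[{"tx":-10.3,"ty":-1.9,"tz":0,"ax":0,"ay":0,"az":-0.1,"jaw":1},{"tx":-10.3,"ty":-1.9,"tz":0,"ax":0,"ay":0,"az":-0.1,"jaw":1},{"tx":-10.3,"ty":-1.9,"tz":0,"ax":0,"ay":0,"az":-0.1,"jaw":1},{"tx":-10.3,"ty":-1.9,"tz":0,"ax":0,"ay":0,"az":-0.1,"jaw":1},{"tx":-10.3,"ty":-1.9,"tz":0,"ax":0,"ay":0,"az":-0.1,"jaw":1}]'; done
python3 - <<'E'
from h import *
go([422,-55,66])
M=Rt();P=sense()['eef_pos']-np.array([526.7,-65.8,0]);print(M.T@P)
E
```

```text
time_s: 6.8
eef_pos: [431.8, -107.2, 68.1]
ee_rot: [0.001, 0.443, 0.897, -0.0]
force: [0.3, -0.4, 0.8]
grip_width: -0.001
grip_force: 0.0
at [ 431.8 -107.2   68.1] t 6.8 ydir 37.4 tilt [ 0.003 -0.001 -1.   ]
shift tool [47.4 23.9  2. ]
[  24.62877963 -100.4302659   -68.24969338]
```

```bash
python3 -m jog '[{"tx":-10.3,"ty":-1.9,"tz":0,"ax":0,"ay":0,"az":-0.1,"jaw":1},{"tx":-10.3,"ty":-1.9,"tz":0,"ax":0,"ay":0,"az":-0.1,"jaw":1},{"tx":-10.3,"ty":-1.9,"tz":0,"ax":0,"ay":0,"az":-0.1,"jaw":1},{"tx":-10.3,"ty":-1.9,"tz":0,"ax":0,"ay":0,"az":-0.1,"jaw":1},{"tx":-10.3,"ty":-1.9,"tz":0,"ax":0,"ay":0,"az":-0.1,"jaw":1}]'
python3 - <<'E'
from h import *
go([422,-55,66])
M=Rt();P=sense()['eef_pos']-np.array([526.7,-65.8,0]);print(M.T@P)
save(cap('wrist'),'w3.png')
E
```

```text
time_s: 7.42
eef_pos: [464.0, -147.9, 68.2]
ee_rot: [0.001, 0.207, 0.978, -0.0]
force: [0.3, -0.2, -0.2]
grip_width: 0.004
grip_force: 0.0
at [ 464.  -147.9   68.2] t 7.42 ydir 66.1 tilt [ 0.002 -0.001 -1.   ]
shift tool [76.  67.9  1.9]
[  23.87503365 -100.51240194  -68.18138342]
```

View pics/w3.png

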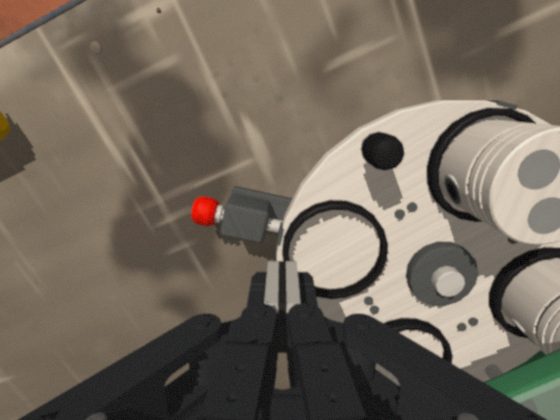

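The picture shows the dial still at 0: front knob at (383,150), piston still front left at (510,180), empty nest at the detent. The poker slipped past the knob, so I'll check the geometry.

```bash
python3 - <<'E'
from h import *
np.set_printoptions(precision=1,suppress=True)
c=cap('wrist')
hi=[];al=[]
for v in range(125,175):
    for u in range(355,412):
        P=atd(c,(u,v))
        if P[2]>65: al.append(P); 
        if 80<P[2]<90: hi.append(P)
al=np.array(al); print(len(al),al.min(0),al.max(0),np.mean(hi,0))
for p in [(283,268),(270,275),(296,275),(283,300)]: print(p,atd(c,p))
print(proj(c,c['s']['eef_pos']))
E
```

```text
1270 [ 388.3 -116.3   65. ] [439.9 -70.9 245.2] [430.5 -80.2  84.1]
(283, 268) [ 453.8 -144.8  113.1]
(270, 275) [ 450.8 -149.5  120.8]
(296, 275) [ 455.1 -139.5  120.8]
(283, 300) [ 453.5 -144.7  138.2]
[np.float64(284.47901800780966), np.float64(248.5323537526414)]
```

```bash
python3 - <<'E'
from h import *
np.set_printoptions(precision=1,suppress=True)
c=cap('wrist'); M=Rt()
for u in (276,290):
  for v in range(246,300,4): print(u,v,M.T@(atd(c,(u,v))-c['s']['eef_pos']),c['color'][v,u])
print(sense()['grip_width'])
E
```

```text
276 246 [-29.4  -6.3  67.8] [86 79 69]
276 250 [-33.3  -6.3  68.7] [104  97  89]
276 254 [-14.5  -5.4  22.6] [122 114 102]
276 258 [-40.5  -6.3  68.6] [124 114 104]
276 262 [ 11.8  -4.2 -39.9] [153 145 134]
276 266 [ 12.1  -4.1 -44.3] [160 153 143]
276 270 [ 11.8  -4.  -47.4] [158 152 141]
276 274 [ 12.3  -3.9 -51.7] [158 153 144]
276 278 [ 12.2  -3.9 -54.9] [160 154 141]
276 282 [ 12.   -3.8 -57.7] [158 153 142]
276 286 [ 12.2  -3.8 -61. ] [162 157 143]
276 290 [ 11.9  -3.7 -63.5] [155 152 141]
276 294 [ 12.4  -3.6 -67.1] [156 151 142]
276 298 [ 11.8  -3.6 -68.9] [156 151 141]
290 246 [-7.7  3.7 20.4] [99 95 84]
290 250 [-11.8   3.8  23.1] [110 103  94]
290 254 [-14.3   3.8  22.2] [117 109 100]
290 258 [-17.1   3.8  22.1] [97 91 82]
290 262 [ 12.1   2.2 -40.3] [148 143 132]
290 266 [ 11.2   2.2 -42.5] [158 153 141]
290 270 [ 12.2   2.1 -48. ] [160 153 143]
290 274 [ 11.9   2.  -50.9] [158 150 140]
290 278 [ 11.7   1.9 -54. ] [159 153 141]
290 282 [ 11.9   1.9 -57.5] [160 154 144]
290 286 [ 11.8   1.8 -60.3] [160 155 144]
290 290 [ 11.6   1.8 -63. ] [156 150 141]
290 294 [ 11.9   1.7 -66.2] [160 153 142]
290 298 [ 12.    1.6 -69.2] [158 151 141]
0.0008165434220462816
```

The depth shows the fingers ending about 40 mm short of the reported TCP, so the poker passed over the knob. I'll cross-check with the scene camera.

```bash
python3 - <<'E'
from h import *
c=cap('scene'); p=proj(c,c['s']['eef_pos']); q=proj(c,c['s']['eef_pos']+[0,0,40]);print(p,q)
im=cv2.cvtColor(np.array(c['color']),cv2.COLOR_RGB2BGR)
u,v=int(p[0]),int(p[1]); k=im[v-55:v+35,u-60:u+60]; k=cv2.resize(k,None,fx=6,fy=6,interpolation=cv2.INTER_CUBIC)
for a,col in((p,(0,0,255)),(q,(255,0,0))): cv2.circle(k,(int((a[0]-u+60)*6),int((a[1]-v+55)*6)),4,col,-1)
cv2.imwrite('pics/s3.png',k)
E
```

```text
[np.float64(352.607426339021), np.float64(243.05892036249173)] [np.float64(353.6156256834465), np.float64(232.11836251001193)]
```

View pics/s3.png

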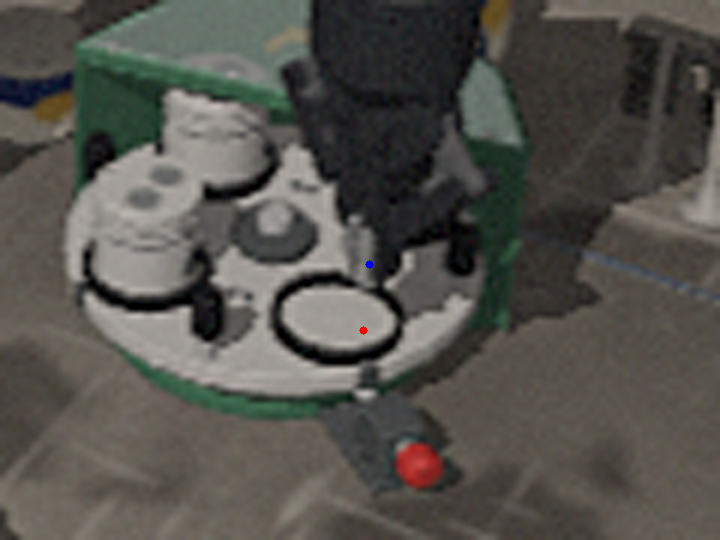

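Confirmed: the fingertips are at about the blue dot, roughly 38 mm above the reported TCP. So true tip z = reported z + 38. I'll go back and repeat the push lower.

```bash
python3 -m jog '[{"tx":10,"ty":2.9,"tz":-10,"ax":0,"ay":0,"az":0.1,"jaw":1},{"tx":10,"ty":2.9,"tz":0,"ax":0,"ay":0,"az":0.1,"jaw":1},{"tx":10,"ty":2.9,"tz":0,"ax":0,"ay":0,"az":0.1,"jaw":1},{"tx":10,"ty":2.9,"tz":0,"ax":0,"ay":0,"az":0.1,"jaw":1},{"tx":10,"ty":2.9,"tz":0,"ax":0,"ay":0,"az":0.1,"jaw":1}]' >/dev/null
python3 -m jog '[{"tx":10,"ty":2.9,"tz":0,"ax":0,"ay":0,"az":0.1,"jaw":1},{"tx":10,"ty":2.9,"tz":0,"ax":0,"ay":0,"az":0.1,"jaw":1},{"tx":10,"ty":2.9,"tz":0,"ax":0,"ay":0,"az":0.1,"jaw":1},{"tx":10,"ty":2.9,"tz":0,"ax":0,"ay":0,"az":0.1,"jaw":1},{"tx":10,"ty":2.9,"tz":0,"ax":0,"ay":0,"az":0.1,"jaw":1}]'
python3 -c "
from h import *
go([421.5,-54,28],.146)"
```

```text
time_s: 8.88
eef_pos: [422.2, -55.2, 76.8]
ee_rot: [0.0, 0.654, 0.756, 0.0]
force: [0.4, -0.3, 0.2]
grip_width: 0.001
grip_force: 0.0
at [422.2 -55.2  76.8] t 8.88 ydir 8.3 tilt [ 0.001 -0.    -1.   ]
shift tool [ 1.4 -0.6 48.8]
az -0.002 q6 -0.55 shift after turn [ 1.4 -0.6 48.8]
```

```bash
python3 -m jog '[{"tx":1.4,"ty":-0.6,"tz":25,"ax":0,"ay":0,"az":0,"jaw":1},{"tx":0,"ty":0,"tz":22,"ax":0,"ay":0,"az":0,"jaw":1},{"tx":0,"ty":0,"tz":0,"ax":0,"ay":0,"az":0,"jaw":1}]'
python3 -m jog '[{"tx":-10.3,"ty":-1.9,"tz":0,"ax":0,"ay":0,"az":-0.1,"jaw":1},{"tx":-10.3,"ty":-1.9,"tz":0,"ax":0,"ay":0,"az":-0.1,"jaw":1},{"tx":-10.3,"ty":-1.9,"tz":0,"ax":0,"ay":0,"az":-0.1,"jaw":1},{"tx":-10.3,"ty":-1.9,"tz":0,"ax":0,"ay":0,"az":-0.1,"jaw":1}]'
```

```text
time_s: 9.25
eef_pos: [420.8, -54.0, 28.9]
ee_rot: [-0.001, 0.653, 0.757, -0.0]
force: [-0.4, -0.4, 1.0]
grip_width: -0.0
grip_force: 0.0
time_s: 9.75
eef_pos: [425.8, -95.4, 30.0]
ee_rot: [-0.001, 0.488, 0.873, 0.0]
force: [-1.7, 3.9, -0.5]
grip_width: -0.0
grip_force: 2.0
```

Now there's contact, about 4 N. I'll continue the push.

```bash
python3 -m jog '[{"tx":-10.3,"ty":-1.9,"tz":0,"ax":0,"ay":0,"az":-0.1,"jaw":1},{"tx":-10.3,"ty":-1.9,"tz":0,"ax":0,"ay":0,"az":-0.1,"jaw":1},{"tx":-10.3,"ty":-1.9,"tz":0,"ax":0,"ay":0,"az":-0.1,"jaw":1},{"tx":-10.3,"ty":-1.9,"tz":0,"ax":0,"ay":0,"az":-0.1,"jaw":1},{"tx":-10.3,"ty":-1.9,"tz":0,"ax":0,"ay":0,"az":-0.1,"jaw":1}]';python3 -m jog '[{"tx":-10.3,"ty":-1.9,"tz":0,"ax":0,"ay":0,"az":-0.1,"jaw":1},{"tx":-10.3,"ty":-1.9,"tz":0,"ax":0,"ay":0,"az":-0.1,"jaw":1},{"tx":-10.3,"ty":-1.9,"tz":0,"ax":0,"ay":0,"az":-0.1,"jaw":1},{"tx":-10.3,"ty":-1.9,"tz":0,"ax":0,"ay":0,"az":-0.1,"jaw":1}]'
python3 - <<'E'
from h import *
np.set_printoptions(precision=1,suppress=True)
go([420,-55,66])
c=cap('wrist'); save(c,'w4.png')
for k,z in dict(piston_1_mid=74,index_knob=72,nest_1=46).items():
    for r in place_of(k,'wrist')[:4]: print(k,round(r['conf'],2),np.round(r['centre']),atz(c,r['centre'],z))
O=np.array([526.7,-65.8]);ph=.146
for a in (3*np.pi/4,5*np.pi/4): print(O+72*np.array([np.cos(a+ph),np.sin(a+ph)]))
E
```

```text
time_s: 10.38
eef_pos: [453.9, -139.8, 30.2]
ee_rot: [-0.001, 0.257, 0.966, -0.0]
force: [-3.4, -0.5, -0.5]
grip_width: -0.002
grip_force: 1.3
time_s: 10.88
eef_pos: [490.2, -161.9, 30.6]
ee_rot: [0.0, 0.06, 0.998, -0.0]
force: [-0.6, 0.3, -0.1]
grip_width: 0.001
grip_force: 0.2
at [ 490.2 -161.9   30.6] t 10.88 ydir 83.2 tilt [ 0. -0. -1.]
shift tool [ 82.4  97.7 -35.5]
piston_1_mid 0.89 [412. 233.] [ 469. -104.   74.]
[468.9 -22.8]
[ 483.7 -123.6]
```

View pics/w4.png

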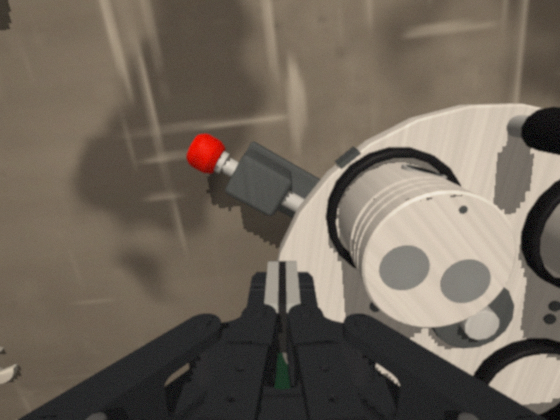

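The picture shows the piston now next to the detent, crown centred about (432,260). I'll push a touch further, let it settle and measure the dial angle.

```bash
cat > crown.py <<'E'
from h import *
np.set_printoptions(precision=1,suppress=True)
O=np.array([526.7,-65.8])
def crown():
    c=cap('wrist'); H,W=c['depth'].shape
    v,u=np.mgrid[0:H,0:W]; d=np.stack([(u-c['cx'])/c['fx'],-(v-c['cy'])/c['fy'],-np.ones(u.shape)],-1)
    P=c['wfc'][:3,3]+(d@c['wfc'][:3,:3].T)*c['depth'][...,None]
    m=((P[...,2]>98)&(P[...,2]<106)&(np.hypot(P[...,0]-O[0],P[...,1]-O[1])<115)).astype(np.uint8)
    n,l,st,_=cv2.connectedComponentsWithStats(m)
    for i in range(1,n):
        if st[i,4]>400:
            q=P[l==i]; (x,y),r=cv2.minEnclosingCircle(q[:,:2].astype(np.float32)); dx=np.array([x,y])-O
            print('crown n',len(q),'mean',q.mean(0),'circ',round(x,1),round(y,1),round(r,1),'rad',round(np.hypot(*dx),1),'fix ang',round(np.degrees(np.arctan2(dx[1],dx[0])-.146)%360,1))
crown()
E
python3 -m jog '[{"tx":-8,"ty":-1.4,"tz":0,"ax":0,"ay":0,"az":-0.08,"jaw":1},{"tx":0,"ty":0,"tz":0,"ax":0,"ay":0,"az":0,"jaw":1}]'; python3 crown.py
```

```text
time_s: 11.32
eef_pos: [497.5, -163.8, 29.6]
ee_rot: [0.0, 0.022, 1.0, -0.0]
force: [0.7, 0.7, -0.1]
grip_width: -0.006
grip_force: 0.2
crown n 12433 mean [ 479.3 -122.1  102.3] circ 485.8 -123.1 27.3 rad 70.4 fix ang 226.1
crown n 835 mean [ 490.2 -164.2  101.8] circ 493.5 -162.4 14.1 rad 102.2 fix ang 242.7
```

Dial is at its next click: the piston sits at 226° against a nominal 225°. Now I'll raise, open, and measure both pistons.

```bash
python3 -m jog '[{"tx":3,"ty":0,"tz":-50,"ax":0,"ay":0,"az":0,"jaw":1},{"tx":0,"ty":0,"tz":-60,"ax":0,"ay":0,"az":0,"jaw":1},{"tx":20,"ty":30,"tz":-60,"ax":0,"ay":0,"az":0,"jaw":-1},{"tx":20,"ty":30,"tz":-50,"ax":0,"ay":0,"az":0,"jaw":-1},{"tx":10,"ty":30,"tz":-30,"ax":0,"ay":0,"az":0,"jaw":-1}]'; python3 -m jog '[{"tx":0,"ty":0,"tz":0,"ax":0,"ay":0,"az":0,"jaw":-1},{"tx":0,"ty":0,"tz":0,"ax":0,"ay":0,"az":0,"jaw":-1}]'; python3 crown.py; python3 - <<'E'
from h import *
np.set_printoptions(precision=1,suppress=True)
c=cap('wrist'); save(c,'w5.png')
for k,z in dict(index_knob=72).items():
    for r in place_of(k,'wrist')[:4]: print(k,round(r['conf'],2),np.round(r['centre']),atz(c,r['centre'],z))
# camera stand from scene
c=cap('scene')
for k,z in dict(camera_stand=0,lens=160,focus=160).items():
    for r in place_of(k,'scene')[:3]: print(k,round(r['conf'],2),np.round(r['centre']),atz(c,r['centre'],z),atd(c,r['centre']))
for r in find_in('camera_stand','scene')[:2]: print(r)
go([0,0,0],.146+np.pi/2)
E
```

```text
time_s: 12.0
eef_pos: [449.3, -74.1, 275.3]
ee_rot: [0.001, 0.022, 1.0, -0.001]
force: [0.7, -0.1, -0.0]
grip_width: 0.638
grip_force: 0.0
time_s: 12.25
eef_pos: [449.9, -75.2, 271.7]
ee_rot: [-0.001, 0.022, 1.0, 0.0]
force: [-0.4, 0.2, -1.0]
grip_width: 0.999
grip_force: 0.0
crown n 1888 mean [468.8 -23.5 102.2] circ 470.1 -23.4 27.0 rad 70.7 fix ang 134.8
crown n 1794 mean [ 484.6 -123.6  102.4] circ 485.6 -123.9 27.1 rad 71.2 fix ang 226.4
index_knob 0.97 [215. 256.] [ 547.3 -163.5   72. ]
index_knob 0.39 [327. 186.] [464.1 -25.1  72. ]
camera_stand 0.9 [230. 200.] [522.3 369.6   0. ] [509.3 357.2  11.8]
lens 0.94 [233. 167.] [507.8 325.3 160. ] [496.2 314.5 168.6]
{'centre': [222.9, 183.7], 'conf': 0.95}
at [450.3 -75.2 272.4] t 12.65 ydir 87.6 tilt [-0.  0. -1.]
shift tool [452.8  56.1 272.7]
az -0.188 q6 -1.95 shift after turn [434.3 139.9 272.7]
```

View pics/w5.png

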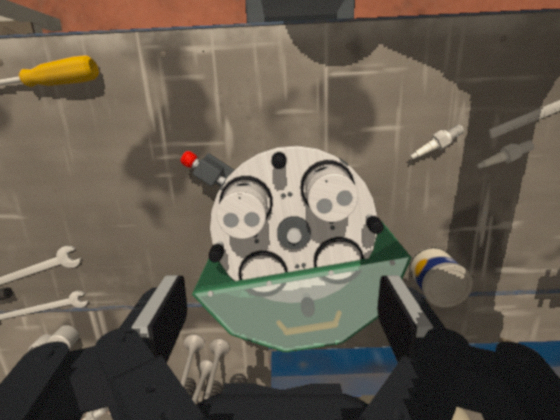

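Both pistons are open at the front, crowns at (331,196) and (240,213), with the dial indexed. I'll grasp the left one first, closing along the fixture's y.

```bash
python3 -m jog '[{"tx":0,"ty":0,"tz":0,"ax":0,"ay":0,"az":-0.15,"jaw":-1},{"tx":0,"ty":0,"tz":0,"ax":0,"ay":0,"az":-0.038,"jaw":-1},{"tx":0,"ty":0,"tz":0,"ax":0,"ay":0,"az":0,"jaw":-1}]'; python3 -c "
from h import *
go([469.3,-23.4,22],.146+np.pi/2)"
```

```text
time_s: 13.02
eef_pos: [450.3, -75.1, 272.7]
ee_rot: [-0.0, -0.073, 0.997, 0.0]
force: [0.5, -0.7, 0.1]
grip_width: 1.002
grip_force: 0.0
at [450.3 -75.1 272.7] t 13.03 ydir 98.3 tilt [-0.  0. -1.]
shift tool [-26.3  48.4 250.7]
az -0.0 q6 -2.14 shift after turn [-26.4  48.3 250.7]
```

```bash
python3 -m jog '[{"tx":-13.2,"ty":24.2,"tz":20,"ax":0,"ay":0,"az":0,"jaw":-1},{"tx":-13.2,"ty":24.2,"tz":40,"ax":0,"ay":0,"az":0,"jaw":-1},{"tx":0,"ty":0,"tz":50,"ax":0,"ay":0,"az":0,"jaw":-1},{"tx":0,"ty":0,"tz":40,"ax":0,"ay":0,"az":0,"jaw":-1},{"tx":0,"ty":0,"tz":0,"ax":0,"ay":0,"az":0,"jaw":-1}]'; python3 - <<'E'
from h import *
np.set_printoptions(precision=1,suppress=True)
go([469.3,-23.4,22],.146+np.pi/2)
c=cap('wrist');save(c,'w6.png')
E
```

```text
time_s: 13.65
eef_pos: [468.0, -22.9, 121.0]
ee_rot: [-0.002, -0.073, 0.997, 0.001]
force: [0.2, -1.0, 1.4]
grip_width: 1.002
grip_force: 0.0
at [468.  -22.9 121. ] t 13.65 ydir 98.3 tilt [-0.  0. -1.]
shift tool [-1.7 -0.9 99. ]
az -0.001 q6 -2.02 shift after turn [-1.7 -0.9 99. ]
```

View pics/w6.png

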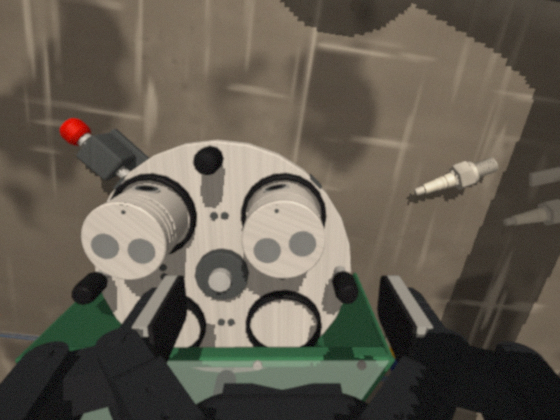

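The gripper is centred over the left piston: crown at (284,240), fingers at 180 and 385. I'll descend and close.

```bash
python3 -m jog '[{"tx":-1.5,"ty":-0.9,"tz":40,"ax":0,"ay":0,"az":0,"jaw":-1},{"tx":0,"ty":0,"tz":35,"ax":0,"ay":0,"az":0,"jaw":-1},{"tx":0,"ty":0,"tz":24,"ax":0,"ay":0,"az":0,"jaw":-1},{"tx":0,"ty":0,"tz":0,"ax":0,"ay":0,"az":0,"jaw":-1}]'; python3 -m jog '[{"tx":0,"ty":0,"tz":0,"ax":0,"ay":0,"az":0,"jaw":1},{"tx":0,"ty":0,"tz":0,"ax":0,"ay":0,"az":0,"jaw":1},{"tx":0,"ty":0,"tz":0,"ax":0,"ay":0,"az":0,"jaw":1},{"tx":0,"ty":0,"tz":0,"ax":0,"ay":0,"az":0,"jaw":1}]' 50; python3 - <<'E'
from h import *
go([0,0,0])
print(np.mean([ (capture('top'),sense()['force'])[1] for _ in range(3)],0))
E
```

```text
time_s: 14.2
eef_pos: [471.5, -24.2, 24.5]
ee_rot: [0.0, -0.073, 0.997, -0.0]
force: [-0.1, 0.1, 0.2]
grip_width: 1.002
grip_force: 0.0
time_s: 14.7
eef_pos: [471.8, -23.7, 25.6]
ee_rot: [0.001, -0.073, 0.997, -0.0]
force: [-3.0, 5.0, 9.9]
grip_width: 0.624
grip_force: 50.8
at [471.8 -23.7  25.6] t 14.7 ydir 98.4 tilt [ 0.003 -0.    -1.   ]
shift tool [463.4  92.1  24.4]
[-2.31415535  4.33547896  9.99592191]
```

```bash
cat > wt.py <<'E'
from h import *
F=[]
for _ in range(6): capture('top'); s=sense(); F.append(s['force'])
print('F',np.mean(F,0).round(2),np.std(F,0).round(2),'grip',s['grip_force'],s['grip_width'],'t',s['time_s'],'pos',s['eef_pos'].round(1),'tau',s['tau'].round(2))
E
python3 -m jog '[{"tx":0,"ty":0,"tz":-10,"ax":0,"ay":0,"az":0,"jaw":1},{"tx":0,"ty":0,"tz":-20,"ax":0,"ay":0,"az":0,"jaw":1},{"tx":0,"ty":0,"tz":-20,"ax":0,"ay":0,"az":0,"jaw":1},{"tx":0,"ty":0,"tz":0,"ax":0,"ay":0,"az":0,"jaw":1},{"tx":0,"ty":0,"tz":0,"ax":0,"ay":0,"az":0,"jaw":1}]' 60; python3 wt.py
```

```text
time_s: 15.48
eef_pos: [470.5, -23.9, 73.2]
ee_rot: [-0.001, -0.073, 0.997, 0.0]
force: [-0.6, 0.6, -5.1]
grip_width: 0.622
grip_force: 64.1
F [-0.15 -0.05 -5.12] [0.7  0.23 0.36] grip 64.118732213974 0.6183707181547796 t 15.775 pos [470.7 -23.9  73.4] tau [ -0.   -40.17 -22.85  -0.     0.     0.  ]
```

A weighs about 5.1 N (0.52 kg). I'll set it back and try the other.

```bash
python3 -m jog '[{"tx":0,"ty":0,"tz":25,"ax":0,"ay":0,"az":0,"jaw":1},{"tx":0,"ty":0,"tz":15,"ax":0,"ay":0,"az":0,"jaw":1},{"tx":0,"ty":0,"tz":5,"ax":0,"ay":0,"az":0,"jaw":1},{"tx":0,"ty":0,"tz":2,"ax":0,"ay":0,"az":0,"jaw":1},{"tx":0,"ty":0,"tz":0,"ax":0,"ay":0,"az":0,"jaw":1}]'; python3 wt.py
```

```text
time_s: 16.4
eef_pos: [471.5, -23.7, 26.7]
ee_rot: [0.001, -0.073, 0.997, 0.0]
force: [4.9, 3.6, -6.5]
grip_width: 0.616
grip_force: 64.7
F [ 4.23  3.61 -6.85] [0.46 0.23 0.44] grip 64.69089031219482 0.6225539289962458 t 16.7 pos [471.5 -23.8  26.7] tau [ -1.88 -42.01 -19.43  -0.96   0.82   0.06]
```

```bash
python3 -m jog '[{"tx":0,"ty":0,"tz":1.5,"ax":0,"ay":0,"az":0,"jaw":1},{"tx":0,"ty":0,"tz":0,"ax":0,"ay":0,"az":0,"jaw":1}]'; python3 wt.py
```

```text
time_s: 16.95
eef_pos: [471.5, -23.8, 26.0]
ee_rot: [0.001, -0.073, 0.997, 0.0]
force: [-0.3, 5.0, 3.8]
grip_width: 0.618
grip_force: 66.1
F [-0.16  5.22  5.9 ] [0.29 0.32 0.35] grip 66.00664615631104 0.6217591991051163 t 17.25 pos [471.5 -23.8  26. ] tau [-2.390e+00 -3.674e+01 -1.823e+01 -1.020e+00 -2.300e-01  2.000e-02]
```

Seated: it now pushes up. I'll release, rise, and check that it stands fully down.

```bash
python3 -m jog '[{"tx":0,"ty":0,"tz":0,"ax":0,"ay":0,"az":0,"jaw":-1},{"tx":0,"ty":0,"tz":0,"ax":0,"ay":0,"az":0,"jaw":-1},{"tx":0,"ty":0,"tz":0,"ax":0,"ay":0,"az":0,"jaw":-1},{"tx":0,"ty":0,"tz":0,"ax":0,"ay":0,"az":0,"jaw":-1},{"tx":0,"ty":0,"tz":-50,"ax":0,"ay":0,"az":0,"jaw":-1}]'; python3 -m jog '[{"tx":0,"ty":0,"tz":-50,"ax":0,"ay":0,"az":0,"jaw":-1},{"tx":0,"ty":0,"tz":-10,"ax":0,"ay":0,"az":0,"jaw":-1},{"tx":0,"ty":0,"tz":0,"ax":0,"ay":0,"az":0,"jaw":-1}]'; python3 crown.py;python3 -c "
from h import *
go([485,-123.8,23],.146+np.pi/2)"
```

```text
time_s: 17.88
eef_pos: [469.0, -23.5, 73.5]
ee_rot: [-0.003, -0.073, 0.997, 0.001]
force: [1.3, -1.2, 0.2]
grip_width: 0.999
grip_force: 0.0
time_s: 18.25
eef_pos: [470.9, -24.0, 135.0]
ee_rot: [0.0, -0.073, 0.997, -0.0]
force: [0.4, -0.3, -1.4]
grip_width: 0.999
grip_force: 0.0
crown n 4701 mean [468.2 -24.  102.4] circ 469.5 -24.0 27.0 rad 70.8 fix ang 135.5
crown n 4759 mean [ 484.1 -122.6  102.5] circ 485.8 -123.0 27.2 rad 70.4 fix ang 226.1
at [470.4 -23.8 134.2] t 18.3 ydir 98.4 tilt [-0.002  0.    -1.   ]
shift tool [  -0.  -101.1  111.1]
az 0.0 q6 -2.02 shift after turn [-1.000e-01 -1.011e+02  1.111e+02]
```

```bash
python3 -m jog '[{"tx":0,"ty":-50,"tz":0,"ax":0,"ay":0,"az":0,"jaw":-1},{"tx":0,"ty":-50.6,"tz":0,"ax":0,"ay":0,"az":0,"jaw":-1},{"tx":0,"ty":0,"tz":0,"ax":0,"ay":0,"az":0,"jaw":-1},{"tx":0,"ty":0,"tz":40,"ax":0,"ay":0,"az":0,"jaw":-1},{"tx":0,"ty":0,"tz":40,"ax":0,"ay":0,"az":0,"jaw":-1}]'; python3 -m jog '[{"tx":0,"ty":0,"tz":30,"ax":0,"ay":0,"az":0,"jaw":-1},{"tx":0,"ty":0,"tz":0,"ax":0,"ay":0,"az":0,"jaw":-1}]'; python3 -m jog '[{"tx":0,"ty":0,"tz":0,"ax":0,"ay":0,"az":0,"jaw":1},{"tx":0,"ty":0,"tz":0,"ax":0,"ay":0,"az":0,"jaw":1},{"tx":0,"ty":0,"tz":0,"ax":0,"ay":0,"az":0,"jaw":1},{"tx":0,"ty":0,"tz":0,"ax":0,"ay":0,"az":0,"jaw":1}]' 50
python3 -m jog '[{"tx":0,"ty":0,"tz":-10,"ax":0,"ay":0,"az":0,"jaw":1},{"tx":0,"ty":0,"tz":-20,"ax":0,"ay":0,"az":0,"jaw":1},{"tx":0,"ty":0,"tz":-20,"ax":0,"ay":0,"az":0,"jaw":1},{"tx":0,"ty":0,"tz":0,"ax":0,"ay":0,"az":0,"jaw":1},{"tx":0,"ty":0,"tz":0,"ax":0,"ay":0,"az":0,"jaw":1}]' 60; python3 wt.py
```

```text
time_s: 18.92
eef_pos: [484.8, -122.6, 53.1]
ee_rot: [-0.001, -0.073, 0.997, 0.001]
force: [0.2, -0.0, -0.1]
grip_width: 1.001
grip_force: 0.0
time_s: 19.18
eef_pos: [483.7, -121.9, 22.8]
ee_rot: [-0.003, -0.073, 0.997, 0.002]
force: [0.3, 0.0, 0.4]
grip_width: 1.0
grip_force: 0.0
time_s: 19.68
eef_pos: [486.4, -123.6, 26.6]
ee_rot: [0.001, -0.073, 0.997, -0.0]
force: [0.3, 2.0, 6.0]
grip_width: 0.621
grip_force: 52.2
time_s: 20.3
eef_pos: [485.2, -123.3, 74.7]
ee_rot: [-0.0, -0.073, 0.997, 0.0]
force: [0.3, 0.5, -2.9]
grip_width: 0.617
grip_force: 63.3
F [-0.12  0.12 -2.67] [0.4  0.23 0.41] grip 63.34372401237488 0.6204899636550939 t 20.6 pos [ 485.4 -123.4   74.9] tau [  0.   -42.25 -22.7    0.    -0.     0.  ]
```

B weighs about 2.7 N, so A (the left one) is the heavier. I'll put B back.

```bash
python3 -m jog '[{"tx":0,"ty":0,"tz":25,"ax":0,"ay":0,"az":0,"jaw":1},{"tx":0,"ty":0,"tz":15,"ax":0,"ay":0,"az":0,"jaw":1},{"tx":0,"ty":0,"tz":5,"ax":0,"ay":0,"az":0,"jaw":1},{"tx":0,"ty":0,"tz":3,"ax":0,"ay":0,"az":0,"jaw":1},{"tx":0,"ty":0,"tz":0,"ax":0,"ay":0,"az":0,"jaw":1}]'; python3 -m jog '[{"tx":0,"ty":0,"tz":1,"ax":0,"ay":0,"az":0,"jaw":1},{"tx":0,"ty":0,"tz":0,"ax":0,"ay":0,"az":0,"jaw":1}]'
```

```text
time_s: 21.22
eef_pos: [485.8, -123.6, 27.5]
ee_rot: [0.0, -0.073, 0.997, -0.0]
force: [0.2, 1.0, -2.1]
grip_width: 0.621
grip_force: 63.4
time_s: 21.48
eef_pos: [485.9, -123.7, 26.7]
ee_rot: [0.0, -0.073, 0.997, -0.0]
force: [0.1, 0.3, -0.4]
grip_width: 0.619
grip_force: 63.6
```

```bash
python3 -m jog '[{"tx":0,"ty":0,"tz":1,"ax":0,"ay":0,"az":0,"jaw":1},{"tx":0,"ty":0,"tz":0,"ax":0,"ay":0,"az":0,"jaw":1}]'; python3 -m jog '[{"tx":0,"ty":0,"tz":0,"ax":0,"ay":0,"az":0,"jaw":-1},{"tx":0,"ty":0,"tz":0,"ax":0,"ay":0,"az":0,"jaw":-1},{"tx":0,"ty":0,"tz":0,"ax":0,"ay":0,"az":0,"jaw":-1},{"tx":0,"ty":0,"tz":0,"ax":0,"ay":0,"az":0,"jaw":-1},{"tx":0,"ty":0,"tz":-50,"ax":0,"ay":0,"az":0,"jaw":-1}]' >/dev/null; python3 -m jog '[{"tx":0,"ty":0,"tz":-50,"ax":0,"ay":0,"az":0,"jaw":-1},{"tx":0,"ty":0,"tz":-10,"ax":0,"ay":0,"az":0,"jaw":-1},{"tx":0,"ty":0,"tz":0,"ax":0,"ay":0,"az":0,"jaw":-1}]'; python3 crown.py;python3 -c "
from h import *
go([469.6,-23.8,23],.146+np.pi/2)"
```

```text
time_s: 21.72
eef_pos: [486.1, -123.8, 26.6]
ee_rot: [0.001, -0.073, 0.997, -0.001]
force: [-4.4, 0.8, 12.0]
grip_width: 0.622
grip_force: 64.6
time_s: 22.72
eef_pos: [485.5, -123.4, 135.0]
ee_rot: [0.0, -0.073, 0.997, -0.0]
force: [0.4, 0.5, -0.7]
grip_width: 1.002
grip_force: 0.0
crown n 4797 mean [468.  -25.4 102.2] circ 469.2 -24.3 27.4 rad 70.9 fix ang 135.8
crown n 4672 mean [ 484.5 -125.1  102.4] circ 486.0 -124.6 27.2 rad 71.5 fix ang 226.9
at [ 485.1 -123.2  134.1] t 22.77 ydir 98.4 tilt [-0.002  0.001 -1.   ]
shift tool [  0.7 100.5 111.2]
az 0.0 q6 -2.2 shift after turn [  0.7 100.5 111.2]
```

```bash
python3 -m jog '[{"tx":0,"ty":50,"tz":0,"ax":0,"ay":0,"az":0,"jaw":-1},{"tx":0,"ty":50.5,"tz":0,"ax":0,"ay":0,"az":0,"jaw":-1},{"tx":0,"ty":0,"tz":0,"ax":0,"ay":0,"az":0,"jaw":-1},{"tx":0,"ty":0,"tz":40,"ax":0,"ay":0,"az":0,"jaw":-1},{"tx":0,"ty":0,"tz":40,"ax":0,"ay":0,"az":0,"jaw":-1}]'; python3 -m jog '[{"tx":0,"ty":0,"tz":30,"ax":0,"ay":0,"az":0,"jaw":-1},{"tx":0,"ty":0,"tz":0,"ax":0,"ay":0,"az":0,"jaw":-1}]'; python3 -m jog '[{"tx":0,"ty":0,"tz":0,"ax":0,"ay":0,"az":0,"jaw":1},{"tx":0,"ty":0,"tz":0,"ax":0,"ay":0,"az":0,"jaw":1},{"tx":0,"ty":0,"tz":0,"ax":0,"ay":0,"az":0,"jaw":1},{"tx":0,"ty":0,"tz":0,"ax":0,"ay":0,"az":0,"jaw":1}]' 60
python3 -m jog '[{"tx":0,"ty":0,"tz":-10,"ax":0,"ay":0,"az":0,"jaw":1},{"tx":0,"ty":0,"tz":-20,"ax":0,"ay":0,"az":0,"jaw":1},{"tx":0,"ty":0,"tz":-30,"ax":0,"ay":0,"az":0,"jaw":1},{"tx":0,"ty":0,"tz":-40,"ax":0,"ay":0,"az":0,"jaw":1},{"tx":0,"ty":0,"tz":-40,"ax":0,"ay":0,"az":0,"jaw":1}]' 60
python3 -m jog '[{"tx":0,"ty":0,"tz":-40,"ax":0,"ay":0,"az":0,"jaw":1},{"tx":0,"ty":0,"tz":0,"ax":0,"ay":0,"az":0,"jaw":1},{"tx":0,"ty":0,"tz":0,"ax":0,"ay":0,"az":0,"jaw":1}]' 60; python3 wt.py; python3 - <<'E'
from h import *
np.set_printoptions(precision=1,suppress=True)
c=cap('wrist'); save(c,'w7.png')
c=cap('scene'); save(c,'s7.png')
for k,z in dict(camera_stand=0,lens=160,focus=160).items():
    for r in place_of(k,'scene')[:2]: print(k,round(r['conf'],2),np.round(r['centre']),atz(c,r['centre'],z),atd(c,r['centre']))
E
```

```text
time_s: 23.4
eef_pos: [470.7, -24.6, 53.3]
ee_rot: [-0.0, -0.073, 0.997, 0.0]
force: [0.2, -0.1, -0.6]
grip_width: 0.998
grip_force: 0.0
time_s: 23.65
eef_pos: [469.3, -24.3, 23.0]
ee_rot: [-0.003, -0.073, 0.997, 0.001]
force: [-0.1, -0.3, 1.1]
grip_width: 0.995
grip_force: 0.0
time_s: 24.15
eef_pos: [471.5, -23.9, 26.7]
ee_rot: [0.001, -0.073, 0.997, -0.0]
force: [-2.6, 3.9, 6.0]
grip_width: 0.621
grip_force: 62.3
time_s: 24.78
eef_pos: [470.5, -24.2, 167.1]
ee_rot: [-0.0, -0.073, 0.997, -0.0]
force: [1.0, -0.5, -4.6]
grip_width: 0.618
grip_force: 64.4
time_s: 25.15
eef_pos: [470.1, -24.0, 204.1]
ee_rot: [-0.001, -0.073, 0.997, 0.0]
force: [-0.1, 0.5, -5.4]
grip_width: 0.619
grip_force: 64.9
F [-0.24 -0.12 -4.62] [0.33 0.39 0.24] grip 64.87062692642212 0.616826985473145 t 25.45 pos [470.7 -24.  204.6] tau [-0.000e+00 -3.732e+01 -2.758e+01 -0.000e+00  1.000e-02 -0.000e+00]
camera_stand 0.66 [230. 202.] [514.3 362.5   0. ] [500.7 349.4  12.5]
camera_stand 0.52 [348. 235.] [568.2 -84.4   0. ] [ 462.4 -130.5   91.4]
lens 0.87 [235. 169.] [499.1 308.1 160. ] [497.8 306.9 160.9]
focus 0.71 [320. 233.] [ 350.6 -101.3  160. ] [477.3 -32.5  45.6]
```

```bash
python3 -c "
from h import *
go([520,180,204])"; python3 -m jog '[{"tx":0,"ty":30,"tz":0,"ax":0,"ay":0,"az":0,"jaw":1},{"tx":-20,"ty":40,"tz":0,"ax":0,"ay":0,"az":0,"jaw":1},{"tx":-20,"ty":50,"tz":0,"ax":0,"ay":0,"az":0,"jaw":1},{"tx":-20,"ty":50,"tz":0,"ax":0,"ay":0,"az":0,"jaw":1},{"tx":-18,"ty":25,"tz":0,"ax":0,"ay":0,"az":0,"jaw":1}]';python3 -m jog '[{"tx":0,"ty":0,"tz":0,"ax":0,"ay":0,"az":0,"jaw":1},{"tx":0,"ty":0,"tz":0,"ax":0,"ay":0,"az":0,"jaw":1}]' ; python3 - <<'E'
from h import *
np.set_printoptions(precision=1,suppress=True)
c=cap('wrist'); save(c,'w8.png'); print(c['s']['eef_pos'])
for k,z in dict(camera_stand=0,lens=160,focus=160,piston_1=204+19,piston_1_mid=204+47).items():
    for r in place_of(k,'wrist')[:2]: print(k,round(r['conf'],2),np.round(r['centre']),atz(c,r['centre'],z),atd(c,r['centre']))
E
```

```text
at [470.9 -24.  205.2] t 25.7 ydir 98.4 tilt [-0.  0. -1.]
shift tool [-78.3 194.7   1.2]
time_s: 26.32
eef_pos: [519.7, 182.7, 205.2]
ee_rot: [-0.0, -0.074, 0.997, 0.0]
force: [0.7, -0.3, -4.9]
grip_width: 0.618
grip_force: 65.1
time_s: 26.58
eef_pos: [519.5, 179.8, 205.1]
ee_rot: [-0.0, -0.073, 0.997, -0.0]
force: [0.7, 0.8, -4.9]
grip_width: 0.618
grip_force: 65.1
[519.5 179.8 205.1]
camera_stand 0.8 [447. 185.] [503.9 371.7   0. ] [501.6 364.5  13.5]
camera_stand 0.75 [398.  48.] [370.5 277.9   0. ] [370.5 277.9  -0.1]
lens 0.9 [462. 227.] [504.1 305.8 160. ] [503.4 304.4 162.2]
piston_1 0.79 [283. 264.] [519.2 179.2 223. ] [490.7 175.  278.6]
```

View pics/w8.png

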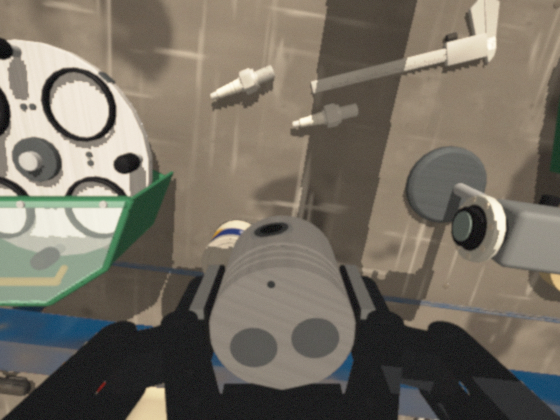

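The picture shows the piston held upright (crown at (282,345)), the lens at about (466,228), the stand's foot disc at (447,185), and the camera body going right to (560,235). I'll fit the foot and body from depth.

```bash
python3 - <<'E'
from h import *
np.set_printoptions(precision=1,suppress=True)
c=cap('wrist'); H,W=c['depth'].shape
v,u=np.mgrid[0:H,0:W]; d=np.stack([(u-c['cx'])/c['fx'],-(v-c['cy'])/c['fy'],-np.ones(u.shape)],-1)
P=c['wfc'][:3,3]+(d@c['wfc'][:3,:3].T)*c['depth'][...,None]; Z=P[...,2]
roi=(u>395)
for lo,hi in [(6,18)]:
    m=roi&(Z>lo)&(Z<hi)&(u<500)&(v>130); q=P[m]; cv2.imwrite('/tmp/a.png',m*255)
    print('foot',len(q),cv2.minEnclosingCircle(q[:,:2].astype(np.float32)),q.mean(0))
b=P[roi&(v>160)&(Z>100)&(Z<190)&(u>440)]; print('body',len(b),b.min(0),b.max(0))
for lo in range(100,190,10):
    k=b[(b[:,2]>lo)&(b[:,2]<=lo+10)]
    if len(k): print(lo,len(k),k.min(0),k.max(0))
top=b[b[:,2]>170]
for y0 in range(290,380,10):
    k=b[(b[:,1]>y0)&(b[:,1]<=y0+10)]
    if len(k): print('y',y0,len(k),'x',k[:,0].min(),k[:,0].max(),'z',k[:,2].min(),k[:,2].max())
r=cv2.minAreaRect(top[:,:2].astype(np.float32)); print('top rect',len(top),r)
col=np.array(c['color'])
w=roi&(col.min(2)>175)&(Z>100); q=P[w]; print('white',len(q),q.min(0),q.max(0),q.mean(0))
# held crown
k=P[(abs(Z-(205.1+75.5))<6)&(u>200)&(u<365)&(v>290)]; print('crown',len(k),k.mean(0),cv2.minEnclosingCircle(k[:,:2].astype(np.float32)))
E
```

```text
foot 4167 ((656.40625, 404.33612060546875), 202.96163940429688) [500.3 359.9  12.5]
body 8030 [476.1 302.9 100.1] [684.4 499.1 185.2]
100 301 [670.1 444.7 100.1] [672.8 499.1 110. ]
110 262 [670.4 446.1 110.1] [673.1 489.2 119.9]
120 217 [670.4 374.7 120. ] [673.  480.6 130. ]
130 301 [476.1 311.5 130.1] [684.4 473.8 139.9]
140 279 [476.1 304.2 140.1] [522.2 383.4 149.9]
150 637 [479.4 302.9 150.1] [525.8 376.4 160. ]
160 1049 [479.1 303.1 160. ] [526.1 367.9 170. ]
170 4477 [480.8 303.2 170. ] [524.5 373.  180. ]
180 507 [489.9 310.1 180. ] [516.  361.6 185.2]
y 300 1012 x 488.5053512780706 517.4521970733407 z 146.12943097483947 176.9976624514008
y 310 1839 x 479.0919841128542 526.0812201953206 z 139.32184670623064 185.1806686642892
y 320 516 x 483.2226835458961 521.9986496895274 z 156.44146399748652 178.438566359361
y 330 1220 x 481.8207691220051 523.5104521200121 z 146.3798123494533 179.85278809836765
y 340 953 x 481.757461384957 522.9110503797127 z 147.46117010814314 180.26035236954638
y 350 884 x 481.9329524747283 523.5499451519793 z 146.46328131355006 179.72255254682358
y 360 371 x 481.866960543543 523.8944215235507 z 147.53645780447908 180.03391646026995
y 370 232 x 476.05989948151233 672.432106238505 z 124.51492615368994 178.1190539683376
top rect 4984 ((502.3655700683594, 337.9300537109375), (43.71211242675781, 69.61609649658203), 0.7323679327964783)
white 419 [437.7 167.  156.7] [508.2 330.4 382.7] [488.2 311.6 183.4]
crown 12992 [518.3 178.7 281.1] ((514.0128784179688, 178.2770233154297), 30.997575759887695)[ WARN:0@0.799] global loadsave.cpp:1063 imwrite_ Unsupported depth image for selected encoder is fallbacked to CV_8U.
```

```bash
python3 -m jog '[{"tx":0,"ty":0,"tz":0,"ax":0,"ay":0,"az":0.1,"jaw":1},{"tx":0,"ty":0,"tz":0,"ax":0,"ay":0,"az":0.18,"jaw":1},{"tx":0,"ty":0,"tz":0,"ax":0,"ay":0,"az":0.18,"jaw":1},{"tx":0,"ty":0,"tz":0,"ax":0,"ay":0,"az":0.18,"jaw":1},{"tx":0,"ty":0,"tz":0,"ax":0,"ay":0,"az":0.18,"jaw":1}]' >/dev/null; python3 -m jog '[{"tx":0,"ty":0,"tz":0,"ax":0,"ay":0,"az":0.18,"jaw":1},{"tx":0,"ty":0,"tz":0,"ax":0,"ay":0,"az":0.18,"jaw":1},{"tx":0,"ty":0,"tz":0,"ax":0,"ay":0,"az":0.18,"jaw":1},{"tx":0,"ty":0,"tz":0,"ax":0,"ay":0,"az":0.18,"jaw":1},{"tx":0,"ty":0,"tz":0,"ax":0,"ay":0,"az":0.17,"jaw":1}]' >/dev/null; python3 -m jog '[{"tx":0,"ty":0,"tz":0,"ax":0,"ay":0,"az":0,"jaw":1},{"tx":0,"ty":0,"tz":0,"ax":0,"ay":0,"az":0,"jaw":1},{"tx":0,"ty":0,"tz":0,"ax":0,"ay":0,"az":0,"jaw":1}]'
cat > held.py <<'E'
from h import *
np.set_printoptions(precision=1,suppress=True)
c=cap('wrist'); H,W=c['depth'].shape; M=Rt(); e=c['s']['eef_pos']
v,u=np.mgrid[0:H,0:W]; d=np.stack([(u-c['cx'])/c['fx'],-(v-c['cy'])/c['fy'],-np.ones(u.shape)],-1)
P=c['wfc'][:3,3]+(d@c['wfc'][:3,:3].T)*c['depth'][...,None]
q=(P-e)@M  # tool frame
m=(abs(q[...,2]+76)<2.5)&(abs(q[...,1])<26)&(abs(q[...,0])<40)
k=q[m]; A=np.c_[k[:,:2],np.ones(len(k))]; print('plane tilt',np.linalg.lstsq(A,k[:,2],rcond=None)[0])
# chord extents in x near y~0 and y-extents
for yy in (-16,-8,0,8,16):
    s=k[abs(k[:,1]-yy)<1.5][:,0]; print(yy,len(s),np.percentile(s,[1,99]),'mid',np.percentile(s,[1,99]).mean().round(1))
print('mean',k.mean(0),'eef',e)
go([504,204,112],0.0)
E
python3 held.py
```

```text
time_s: 28.55
eef_pos: [519.7, 180.2, 205.3]
ee_rot: [-0.0, 0.704, 0.71, -0.0]
force: [-0.2, -0.7, -4.5]
grip_width: 0.622
grip_force: 65.0
plane tilt [  0.    0.  -75.9]
-16 863 [-21.5  22.6] mid 0.5
-8 981 [-23.8  25.8] mid 1.0
0 1053 [-25.1  26.5] mid 0.7
8 937 [-23.1  25.1] mid 1.0
16 790 [-19.8  20.7] mid 0.5
mean [  2.3  -0.7 -75.9] eef [519.7 180.2 205.3]
at [519.7 180.2 205.3] t 28.6 ydir 0.5 tilt [-0. -0. -1.]
shift tool [ 23.9 -15.5  93.3]
az 0.008 q6 0.11 shift after turn [ 23.8 -15.7  93.3]
```

```bash
python3 -m jog '[{"tx":11.4,"ty":-8,"tz":10,"ax":0,"ay":0,"az":0,"jaw":1},{"tx":11.4,"ty":-8,"tz":30,"ax":0,"ay":0,"az":0,"jaw":1},{"tx":0,"ty":0,"tz":30,"ax":0,"ay":0,"az":0,"jaw":1},{"tx":0,"ty":0,"tz":23,"ax":0,"ay":0,"az":0,"jaw":1},{"tx":0,"ty":0,"tz":0,"ax":0,"ay":0,"az":0,"jaw":1}]'; python3 -m jog '[{"tx":0,"ty":0,"tz":0,"ax":0,"ay":0,"az":0,"jaw":1},{"tx":0,"ty":0,"tz":0,"ax":0,"ay":0,"az":0,"jaw":1},{"tx":0,"ty":0,"tz":0,"ax":0,"ay":0,"az":0,"jaw":1}]'; python3 held.py; python3 - <<'E'
from h import *
c=cap('scene'); im=cv2.cvtColor(np.array(c['color']),cv2.COLOR_RGB2BGR)
k=cv2.resize(im[120:280,150:400],(800,512),interpolation=cv2.INTER_CUBIC)
for P in ([502.7,203.7,160],[502.7,303.5,160]):
    a=proj(c,P); print(P,a); cv2.circle(k,(int((a[0]-150)*3.2),int((a[1]-120)*3.2)),4,(0,0,255),-1)
cv2.imwrite('pics/s9.png',k)
E
```

```text
time_s: 29.22
eef_pos: [501.9, 203.3, 110.5]
ee_rot: [-0.001, 0.704, 0.71, -0.002]
force: [0.3, -0.3, -4.7]
grip_width: 0.617
grip_force: 65.0
time_s: 29.6
eef_pos: [503.8, 203.0, 112.9]
ee_rot: [0.0, 0.705, 0.71, 0.0]
force: [-0.0, 0.9, -5.6]
grip_width: 0.619
grip_force: 65.0
plane tilt [  0.    0.  -75.9]
-16 860 [-21.5  22.4] mid 0.4
-8 986 [-23.8  25.6] mid 0.9
0 966 [-25.3  26.5] mid 0.6
8 956 [-23.2  24.8] mid 0.8
16 783 [-19.9  20.5] mid 0.3
mean [  2.3  -0.7 -75.9] eef [503.8 203.  112.9]
at [503.8 202.9 112.7] t 29.65 ydir 0.4 tilt [ 0.  0. -1.]
shift tool [1.1 0.2 0.7]
az 0.007 q6 0.16 shift after turn [1.1 0.2 0.7]
[502.7, 203.7, 160] [np.float64(260.6989951676165), np.float64(177.01333798441001)]
[502.7, 303.5, 160] [np.float64(236.6540785594725), np.float64(169.08979348355265)]
```

View pics/s9.png

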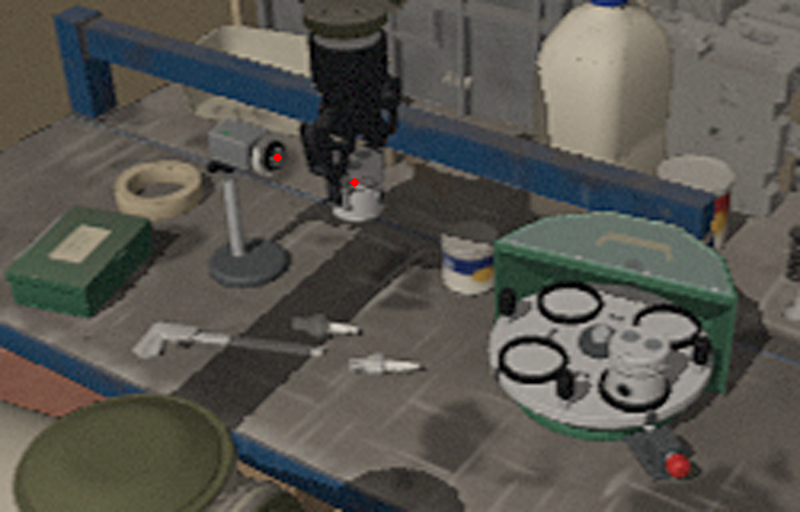

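The picture shows the piston held upright with the focus mark (354,182) on it, the lens at (276,157), and the lighter piston standing in its front nest (635,370). Nothing else has been disturbed, so I'm handing in.

```bash
python3 -c "
from rig import *
print(finish_job())"
```

```text
the job is handed in; nothing more can be done
None
```

I handed the job in with the heavier piston (about 5 N against 2.7 N) held upright at the camera's focus. The dial was indexed a quarter turn first, and the lighter piston stands in its front-right nest.

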